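# Push a well plate home in its loading station and slide the clamp jaw up to it

### The job

Get the well plate located in the loading station: push it along the deck, without lifting or tipping it, until it sits square and fully home against both the back stop and the side stop, and push the sliding jaw across until it bears on the plate and traps it against the side stop. Leave the mouse, the bottle and the tip box where they are, and finish clear of everything.

Things in the scene. Friction and masses are not known exactly. Their poses are not given: they have to be found in the camera images.
- station: Fixed loading station with a dark grey deck. Origin: on the bench, under the deck; x axis points away from the robot to the back stop, y axis left to the side stop, z up. Deck: flat plate, top 12 mm above the origin, spanning x -100 to +105, y -165 to +120 mm. The jaw slides along y on its right side, centred on x = +35 mm.
- back_stop (a point): Middle of the foot of the back stop's front face, on the deck, at station x = +85, y = +27.5 mm. The stop is an aluminium bar along station y (y -60 to +115 mm), 15 mm thick, 16 mm tall above the deck. With the plate home its centre is at station x = +42.3, y = +36.1 mm.
- side_stop (a point): Middle of the foot of the side stop's inner face, on the deck, at station x = +27.5, y = +100 mm. The stop is an aluminium bar along station x (x -30 to +85 mm), 15 mm thick, 16 mm tall above the deck.
- plate: Loose white plastic well plate, a low box 85.5 mm (its x) by 127.8 mm (its y, long side) by 22 mm high, about 0.15 kg, smooth (friction about 0.3), lying on the deck a few centimetres short of both stops and somewhat turned; its long side belongs along the back stop. Origin: centre of its underside.
- jaw (a joint): Travel in m of the steel sliding jaw along the station's +y (towards the side stop), range 0 to 0.105. At value q its flat clamping face is at station y = -115 mm + q; with the plate home against the side stop it meets the plate at about 0.087. It slides against about 2 N of friction and stays where it is left.
- jaw_push (a point): Centre of the flat outer (right-hand, station -y) face of the jaw's upright thumb plate, 30 mm above the bench. The face is 60 mm wide along station x and reaches from 13 to 47 mm above the bench; the thumb plate is 10 mm thick. The rest of the jaw is a block 16 mm tall, 60 mm wide, 30 mm from outer face to clamping face.
- mouse: Black computer mouse on a thin blue mat to the left of the station, 105 x 58 x 34 mm; bystander. Origin: centre of its underside.
- bottle: Amber glass bottle with white cap, 56 mm diameter, 120 mm tall, standing to the right of the station; bystander. Origin: centre of its underside.
- tipbox: Grey pipette tip box with clear lid, 72 x 112 x 48 mm, beyond the back stop; bystander. Origin: centre of its underside.
Things that resemble listed ones, but are neither listed nor needed, are in the scene too. There is more than one size of the plate; the job needs the middle-sized.

How it is judged:
By the outcome, as a careful person would: the job done as asked, in the order asked, and still so for the second after the job is handed in, with the robot touching nothing.
It also fails if it takes over 56 s, if anything falls off the work surface, if the arm or the gripper's body presses on something with over 40 N, if the wrist force passes 120 N, or if a joint passes its speed limit or range.

### The arm

A 6-joint arm with a two-finger parallel gripper is mounted at the origin on the work surface. World frame = base frame: x ahead of the robot, y to its left, z up, the work surface at z = 0. Lengths are in mm, angles in rad, forces in N, time in s.
With the tool pointing down it reaches from about 325 to 900 mm from the base axis. Payload 3.5 kg.
Tool frame: the origin (TCP) lies at the very end of the fingers, on their centre line; the grasp point (between the pads) lies 19 mm behind it (env.grip_point_offset is the distance from the TCP to the grasp point, in mm); y points along the fingers, z is the direction in which the jaws open and shut, and the axes are right-handed (so a half turn about y gives the same grasp; the last joint's range is limited). The gripper opens to 85 mm and grips with 20 to 120 N. Pads are 22 mm wide; open, the fingers measure 114 mm over their backs; the gripper's body (76 mm by 85 mm) begins 54 mm behind the grasp point. The pads swing forward as they close: fully open they stand 13 mm farther back than shut.
Start: joints at [1.102, 0.276, -0.026, 1.268, 0, 1.467], TCP at [223.566, 583.644, 231.313] pointing down, gripper open.
Joint ranges: [-3.12, 3.12], [-0.85, 1.88], [-1.08, 1.24], [-1.95, 2.15], [-1.57, 1.53], [-3.14, 3.14]. Speed limits (rad/s): [2.57, 2.57, 3.14, 3.14, 3.14, 3.14].

### API

Orientations are given as a rotation vector (axis times angle).
In Python, from cell import env gives the robot as it stands.
- The arm moves only by the tool drive_tool, never from a script. Its argument "series" is a list of rows, each a list of 7 numbers: the shift along the tool's x, y, z in cm, then the turn, a rotation vector about the tool's x, y, z in degrees, then the finger opening in cm, from 0 to 8.54. In form: [[x, y, z, ax, ay, az, gripper], ...]. A call has 1 to 8 rows; each row is the pose to reach, as a shift and turn from the pose commanded when the call began, along the tool's axes at that moment; what a row does not reach only later rows make up. A row lasts 1/12 s, in which the tool goes at most 41.7 mm and 7.16 degrees, less where a joint would pass 70% of its speed; a pose out of reach is approached as far as the arm can. A call with a gripper value outside its range is refused whole. The fingers move at their own pace and stop on an object; "force" is the grip in N (left out, the last holds). Time passes only in rows, so rows that repeat a pose let the fingers close. It gives the time, the measured TCP pose, the force and the opening at its end, in the units of the state.
- env.sense(): the state, without advancing time (a new reading comes with each control period).
- env.snapshot(name): name is "side" or "top" or "wrist"; returns (picture, depth): 420x560x3 uint8, red, green, blue; 420x560 float32, mm along the optical axis (not along the pixel's ray), 0 where there is no reading.
- env.get_calibration(name): a dict with "fx", "fy", "cx", "cy" (pixels), "distortion" ([k1, k2, p1, p2, k3] as OpenCV has them; the pictures are not rectified), "R" (3x3) and "t" (3): a world point X has camera coordinates R X + t. Camera axes: x right, y down, z forward; pixel columns grow to the right and rows downward; lengths in mm; the calibration is good to about 2 mm. A picture is of the moment at which its call begins: read the wrist's pose just before it. get_calibration takes no time and is no camera call; for the wrist camera it gives the pose at the moment of the call.
- env.close_job(): hands the job in, once; it reports no verdict.
The state is a dict: "clock": time; "q": joint angles; "joint_velocities": joint speeds; "tau": joint torques, N m; "eef_pos": TCP position; "orientation": TCP orientation; "ft_force": force on the tool from outside, world axes, zero at the start; "torque": the same for the moment, N m; "gripper_width": finger opening in mm.
Only numpy, scipy, OpenCV 4.12 (cv2) and the standard library are available. Lean on these libraries where they do the work, as an engineer would, in place of code of your own. Each camera call takes 0.05 s, during which the arm holds its last target. There are 200 camera calls.

## Working session

There is one attempt and no reset: what is moved stays moved. The work goes in short steps, Python scripts to look and compute and a tool call to move; the robot and the scene stay as the last step left them, time stands still between calls to the robot, and variables do not carry over. Pictures are saved under pics/ and viewed, about 8 in all and at most 12, crops included, and the job is handed in when it is done.

Besides the shell and the picture viewer there is one more tool, called after "Request:" in YAML: its name, and indented under it one key for each argument. drive_tool: Moves the arm, as the interface text tells. Its arguments: {"type":"object","properties":{"series":{"type":"array"},"force":{"type":"number"}},"required":["series"]}

```bash
ls; mkdir -p pics; python3 - <<'E'
from cell import env
import cv2,numpy as np,json
s=env.sense();print({k:np.round(v,3).tolist() for k,v in s.items()})
for n in("top","side"):
    p,d=env.snapshot(n);cv2.imwrite(f"pics/{n}0.png",p[:,:,::-1]);np.savez(f"{n}0.npz",p=p,d=d)
    c=env.get_calibration(n);print(n,{k:np.round(v,3).tolist() for k,v in c.items()})
E
```

```text
pics
{'clock': 0.0, 'q': [1.102, 0.277, -0.028, 1.268, -0.0, 1.467], 'joint_velocities': [-0.001, 0.0, 0.0, 0.0, 0.001, 0.002], 'tau': [-0.002, -44.551, 29.52, 0.016, -0.0, -0.0], 'eef_pos': [223.191, 582.934, 230.124], 'orientation': [-1.554, 0.288, -0.287], 'ft_force': [-0.065, 0.544, 0.168], 'torque': [0.04, 0.03, 0.013], 'gripper_width': 85.263}
top {'fx': 441.534, 'fy': 441.534, 'cx': 276.614, 'cy': 206.932, 'distortion': [-0.012, 0.0, 0.0, 0.0, 0.0], 'R': [[-0.006, -1.0, 0.006], [-0.983, 0.005, -0.183], [0.183, -0.007, -0.983]], 't': [29.281, 544.289, 962.04]}
side {'fx': 496.675, 'fy': 496.675, 'cx': 284.697, 'cy': 211.115, 'distortion': [-0.179, 0.0, 0.0, 0.0, 0.0], 'R': [[0.802, -0.598, -0.003], [-0.348, -0.463, -0.815], [0.486, 0.655, -0.579]], 't': [-394.054, 238.387, 1026.73]}
```

View pics/top0.png

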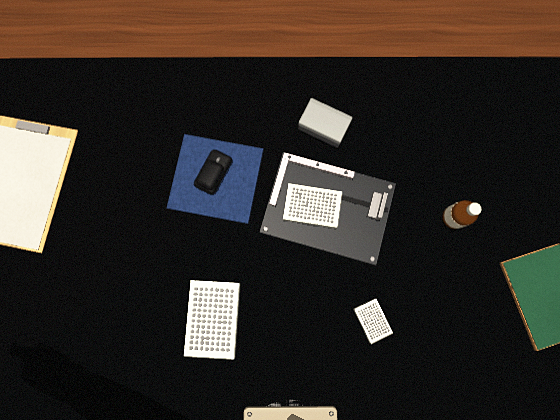

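View pics/side0.png

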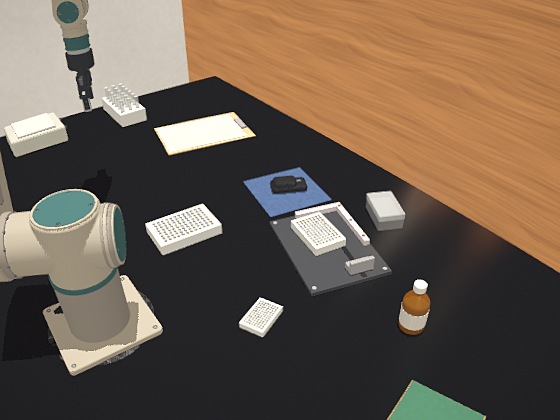

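The top view shows the station at about (328,208), with the plate on its deck at (312,205), the jaw at (378,205) and the L-shaped stops at (288,155). The larger plate (212,320) and the smaller one (373,321) are decoys. The mouse is at (213,171), the tip box at (325,122) and the bottle at (462,213). The side view agrees.

```bash
cat > h.py <<'E'
import cv2,numpy as np
def rays(c,px):
    K=np.array([[c['fx'],0,c['cx']],[0,c['fy'],c['cy']],[0,0,1]])
    u=cv2.undistortPoints(np.float64(px).reshape(-1,1,2),K,np.float64(c['distortion'])).reshape(-1,2)
    R=np.array(c['R']);t=np.array(c['t'])
    return -R.T@t,np.c_[u,np.ones(len(u))]@R
def plane(c,px,z):
    o,d=rays(c,px);return (o+d*((z-o[2])/d[:,2])[:,None])
def project(c,X):
    K=np.array([[c['fx'],0,c['cx']],[0,c['fy'],c['cy']],[0,0,1]])
    return cv2.projectPoints(np.float64(X),cv2.Rodrigues(np.array(c['R']))[0],np.float64(c['t']),K,np.float64(c['distortion']))[0].reshape(-1,2)
def rect(c,mask,z,seed):
    n,l=cv2.connectedComponents(mask.astype(np.uint8));k=l[seed[1],seed[0]]
    cn=max(cv2.findContours((l==k).astype(np.uint8),0,cv2.CHAIN_APPROX_NONE)[0],key=cv2.contourArea)
    W=plane(c,cn.reshape(-1,2),z)[:,:2].astype(np.float32)
    return cv2.minAreaRect(W),W,k
def T(o,a,p):  # station->world xy
    return np.array(o)+np.array([[np.cos(a),-np.sin(a)],[np.sin(a),np.cos(a)]])@np.array(p)
E
python3 - <<'E'
from h import *
from cell import env
f=np.load('top0.npz');p=f['p'];d=f['d'];c=env.get_calibration('top')
g=p.max(2).astype(int)
print(g[250,340],g[245,300],g[300,300],p[205,312],p[190,280],p[205,377])
m=(g>35)&(g<=255); m[:145]=0;m[:,:258]=0;m[270:]=0;m[:,400:]=0
r,W,k=rect(c,m,12,(340,250));print('deck',k,r)
m2=cv2.morphologyEx(((g>130)).astype(np.uint8),cv2.MORPH_CLOSE,np.ones((5,5)))
n,l,st,ce=cv2.connectedComponentsWithStats(m2)
for i in range(1,n):
  if st[i,4]>60: print(st[i],ce[i], np.round(plane(c,[ce[i]],20),0))
cv2.imwrite('pics/topcrop.png',cv2.resize(p[140:275,190:410,::-1],None,fx=3.6,fy=3.6,interpolation=cv2.INTER_CUBIC))
E
```

```text
95 5 10 [255 255 255] [26 24 25] [216 206 195]
deck 3 ((551.1626586914062, -96.37396240234375), (283.651611328125, 206.26971435546875), 73.76826477050781)
[    0     0   560    58 20832] [271.50907258  30.43020353] [[1009.   37.   20.]]
[502   0  52   6 114] [534.19298246   2.88596491] [[1090. -650.   20.]]
[ 299   98   53   45 1311] [325.10221205 119.66742944] [[768. -94.  20.]]
[   0  116   78  137 7793] [ 30.47735147 179.00256641] [[621. 615.  20.]]
[ 168  135   95   88 4415] [216.20430351 179.49671574] [[617. 170.  20.]]
[269 152  86  54 815] [302.87361963 171.11533742] [[637. -37.  20.]]
[ 283  183   59   45 2036] [312.25343811 204.97495088] [[554. -58.  20.]]
[368 192  20  26 366] [377.54644809 204.4726776 ] [[ 555. -213.   20.]]
[467 203  15  12 133] [474.28571429 208.45112782] [[ 544. -443.   20.]]
[445 205  17  23 158] [450.39240506 217.50632911] [[ 523. -384.   20.]]
[513 243  47  16  76] [535.31578947 251.07894737] [[ 442. -578.   20.]]
[ 184  280   56   80 3864] [211.54632505 319.47282609] [[293. 174.  20.]]
[354 299  39  45 983] [373.11291963 320.84638861] [[ 287. -190.   20.]]
[ 244  404   93   16 1156] [290.06228374 412.76557093] [[94. -0. 20.]]
```

View pics/topcrop.png

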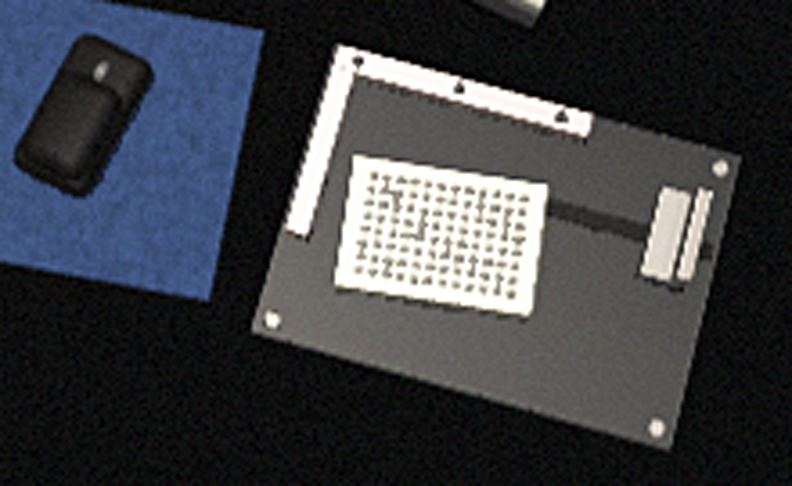

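```bash
cat >> h.py <<'E'
ORI=None
def station(c,p):
    g=p.max(2).astype(int)
    m=(g>35); m[:145]=0;m[:,:258]=0;m[270:]=0;m[:,400:]=0
    r,W,k=rect(c,m,12,(340,250))
    a=np.deg2rad(r[2]-90) if r[1][0]>r[1][1] else np.deg2rad(r[2])
    R=np.array([[np.cos(a),-np.sin(a)],[np.sin(a),np.cos(a)]])
    return np.array(r[0])-R@[2.5,-22.5],a,r
E
python3 - <<'E'
from h import *
from cell import env
from scipy.spatial.transform import Rotation as Ro
f=np.load('top0.npz');p=f['p'];d=f['d'];c=env.get_calibration('top')
o,a,r=station(c,p);print('station',o,np.rad2deg(a),r[1]);np.savez('st.npz',o=o,a=a)
R=np.array([[np.cos(a),-np.sin(a)],[np.sin(a),np.cos(a)]])
g=p.min(2).astype(int)
m2=cv2.morphologyEx(((g>110)).astype(np.uint8),cv2.MORPH_CLOSE,np.ones((7,7)))
n,l=cv2.connectedComponents(m2);print(np.median(d[195:215,300:325]))
for nm,z,seed in(('plate',34,(312,205)),('jaw',28,(375,205)),('thumb',47,(382,205)),('stop',28,(288,157))):
    q,W,k=rect(c,m2 if nm=='plate' else g>110,z,seed)
    print(nm,k,'size',q[1],'ang-st',q[2]-np.rad2deg(a),'ctr st',R.T@(np.array(q[0])-o)); S=(W-o)@R; print(S.min(0),S.max(0), np.round((cv2.boxPoints(q)-o)@R,1).tolist())
for n_,pt in(('home',(42.3,36.1)),('back',(85,27.5)),('side',(27.5,100))): print(n_,T(o,a,pt))
s=env.sense();M=Ro.from_rotvec(s['orientation']).as_matrix();print(M.round(3))
zt=M[:,2];print('tool z yaw',np.degrees(np.arctan2(zt[1],zt[0])),'x yaw',np.degrees(np.arctan2(M[1,0],M[0,0])))
E
```

```text
station [555.05157765 -74.0720273 ] -16.231735229492188 (283.651611328125, 206.26971435546875)
1030.3438
plate 3 size (174.30316162109375, 157.01161193847656) ang-st 89.98902893066406 ctr st [19.84759967 27.70375458]
[-58.64961152 -59.46194644] [ 98.3558076  114.85802653] [[-58.7, -59.4], [98.3, -59.5], [98.4, 114.8], [-58.6, 114.9]]
jaw 7 size (19.897480010986328, 61.101043701171875) ang-st 89.99604797363281 ctr st [  34.97795177 -125.11339416]
[   4.42781318 -135.06375703] [  65.52854399 -115.164975  ] [[4.4, -135.1], [65.5, -135.1], [65.5, -115.2], [4.4, -115.2]]
thumb 8 size (9.481454849243164, 60.36790084838867) ang-st 89.6736831665039 ctr st [  34.50464475 -139.61180823]
[   4.3256553  -144.49609173] [  64.7088152  -135.01305318] [[4.3, -144.2], [64.7, -144.5], [64.7, -135.0], [4.3, -134.7]]
stop 0 size (1447.871337890625, 1016.0060424804688) ang-st 106.1429672241211 ctr st [ 4.97070758 92.67873041]
[-646.40080789 -624.10173356] [694.22317329 929.31292761] [[-281.7, -744.0], [694.2, -461.5], [291.7, 929.3], [-684.3, 646.8]]
home [605.75623642 -51.23483004]
back [644.35027472 -71.42765569]
side [609.40769589  14.25499241]
[[ 0.934 -0.001  0.358]
 [-0.358 -0.002  0.934]
 [-0.    -1.    -0.002]]
tool z yaw 69.0394740202601 x yaw -20.960549144430342
```

```bash
cat >> h.py <<'E'
def plate(c,p,o,a,seed):
    g=p.min(2).astype(int);z=np.load('st.npz')
    R=np.array([[np.cos(a),-np.sin(a)],[np.sin(a),np.cos(a)]])
    q,W,k=rect(c,cv2.morphologyEx((g>110).astype(np.uint8),cv2.MORPH_CLOSE,np.ones((3,3))),34,seed)
    return q[1],q[2]-np.rad2deg(a),R.T@(np.array(q[0])-o),np.round((cv2.boxPoints(q)-o)@R,1).tolist()
def tomove(st,x,y,z):  # tool-frame shift (cm) to station x,y world z; st = sense
    from scipy.spatial.transform import Rotation as Ro
    s=np.load('st.npz');M=Ro.from_rotvec(st['orientation']).as_matrix()
    w=np.r_[T(s['o'],s['a'],(x,y)),z]
    yaw=np.degrees(np.arctan2(M[1,0],M[0,0]))
    return w.round(1),((w-st['eef_pos'])@M/10).round(2),'turn about tool y',round(-(np.degrees(float(s['a']))-yaw),2)
E
python3 - <<'E'
from h import *
from cell import env
f=np.load('top0.npz');p=f['p'];c=env.get_calibration('top');s=np.load('st.npz')
r=plate(c,p,s['o'],s['a'],(330,192));print(r)
print(tomove(env.sense(),-75,20,150))
E
```

```text
((128.90467834472656, 87.92250061035156), np.float64(96.96351623535156), array([-7.42744444, 15.4893125 ]), [[-43.3, -53.8], [44.0, -43.2], [28.4, 84.8], [-58.9, 74.1]])
(array([488.6, -33.9, 150. ]), array([ 46.85,   8.11, -48.1 ]), 'turn about tool y', np.float64(-4.73))
```

Request:
drive_tool:
  series:
    - [23.4,4,-24,0,-2.4,0,5]
    - [23.4,4,-24,0,-2.4,0,5]
    - [23.4,4,-24,0,-2.4,0,5]
    - [23.4,4,-24,0,-2.4,0,5]
    - [23.4,4,-24,0,-4.7,0,5]
    - [23.4,4,-24,0,-4.7,0,5]
    - [23.4,4,-24,0,-4.7,0,5]
    - [23.4,4,-24,0,-4.7,0,5]

```text
clock: 0.77
eef_pos: [354.5, 277.7, 191.3]
orientation: [-1.56, 0.222, -0.222]
ft_force: [0.3, 0.1, -0.3]
gripper_width: 49.7
```

```bash
python3 - <<'E'
from h import *
from cell import env
s=env.sense();print(s['clock'],s['eef_pos'],s['gripper_width'],tomove(s,-85,18,80))
E
```

```text
0.7667 [354.47132917 277.69048137 191.28452032] 49.72351528202875 (array([478.5, -33. ,  80. ]), array([ 20.59,  11.13, -26.37]), 'turn about tool y', np.float64(0.01))
```

Request:
drive_tool:
  series:
    - [10,5,-13,0,0,0,5]
    - [20.6,11,-26.4,0,0,0,5]
    - [20.6,11,-26.4,0,0,0,5]
    - [20.6,11,-26.4,0,0,0,5]
    - [20.6,11,-26.4,0,0,0,5]
    - [20.6,11,-26.4,0,0,0,5]
    - [20.6,11,-26.4,0,0,0,5]
    - [20.6,11,-26.4,0,0,0,5]

```text
clock: 1.43
eef_pos: [471.6, -16.5, 87.1]
orientation: [-1.559, 0.223, -0.223]
ft_force: [0.9, 0.6, 1.1]
gripper_width: 50.0
```

Request:
drive_tool:
  series:
    - [0,0,0,0,0,0,5]
    - [0,0,0,0,0,0,5]
    - [0,0,0,0,0,0,5]

```text
clock: 1.68
eef_pos: [470.9, -14.4, 87.5]
orientation: [-1.559, 0.225, -0.222]
ft_force: [0.3, 0.4, -0.5]
gripper_width: 50.2
```

```bash
python3 - <<'E'
from h import *
from cell import env
s=env.sense();print(s['clock'],s['eef_pos'],s['gripper_width'],tomove(s,-90,18,17))
for n in("side","wrist"):
    p,d=env.snapshot(n);cv2.imwrite(f"pics/{n}1.png",p[:,:,::-1])
    if n=="side": 
        cv2.imwrite(f"pics/side1c.png",cv2.resize(p[150:300,220:420,::-1],None,fx=4,fy=4))
E
```

```text
1.6833 [470.86577186 -14.36344919  87.45999657] 50.15411813997775 (array([473.7, -31.6,  17. ]), array([ 0.77,  7.04, -1.58]), 'turn about tool y', np.float64(-0.07))
```

View pics/wrist1.png

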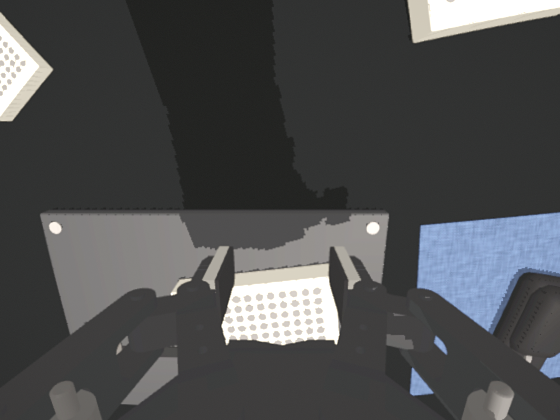

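The wrist view shows the two fingertips (at 222,250 and 342,250) straddling the front edge of the plate and aligned with the station. Next I lower them in front of the plate.

Request:
drive_tool:
  series:
    - [0.4,3,-1.6,0,0,0,5]
    - [0.8,6,-1.6,0,0,0,5]
    - [0.8,7,-1.6,0,0,0,5]
    - [0.8,7,-1.6,0,0,0,5]
    - [0.8,7,-1.6,0,0,0,5]

```text
clock: 2.2
eef_pos: [474.1, -31.0, 18.0]
orientation: [-1.559, 0.223, -0.22]
ft_force: [0.1, -0.5, -0.0]
gripper_width: 50.0
```

```bash
python3 - <<'E'
from h import *
from cell import env
s=env.sense();print(s['eef_pos'],s['ft_force'],tomove(s,-20,18,17))
p,d=env.snapshot("side");cv2.imwrite(f"pics/side2c.png",cv2.resize(p[150:300,220:420,::-1],None,fx=4,fy=4))
E
```

```text
[474.10390788 -30.9522496   17.96128849] [ 0.05649745 -0.50213154 -0.02225771] (array([540.9, -51.2,  17. ]), array([ 6.98,  0.08, -0.09]), 'turn about tool y', np.float64(0.08))
```

View pics/side2c.png

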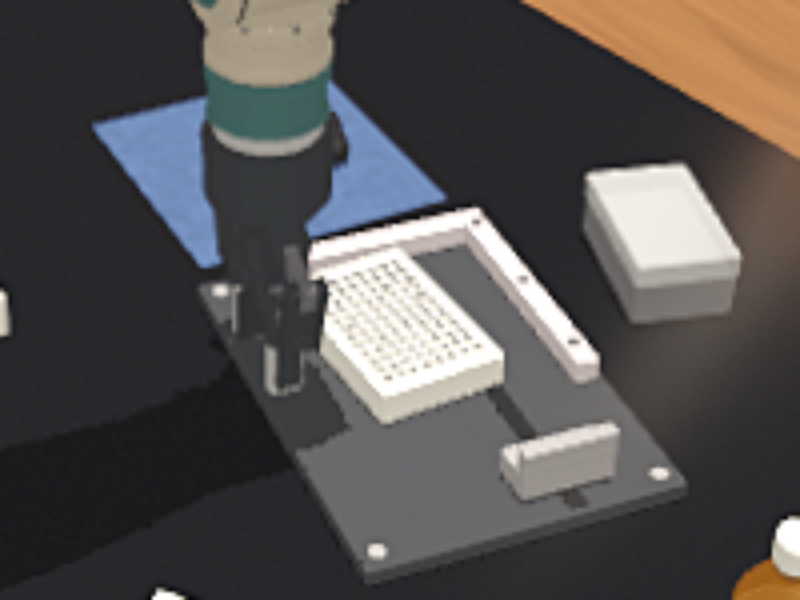

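The fingertips are just above the deck in front of the plate (crop at 285,385), with the path to the stops clear. Now I push it toward the back stop.

Request:
drive_tool:
  series:
    - [1,0,0,0,0,0,5]
    - [2,0,0,0,0,0,5]
    - [3,0,0,0,0,0,5]
    - [4,0,0,0,0,0,5]
    - [5,0,0,0,0,0,5]
    - [6,0,0,0,0,0,5]
    - [7,0,0,0,0,0,5]
    - [7,0,0,0,0,0,5]

```text
clock: 2.92
eef_pos: [545.5, -52.8, 18.3]
orientation: [-1.56, 0.22, -0.226]
ft_force: [0.4, -0.8, -0.2]
gripper_width: 49.9
```

Request:
drive_tool:
  series:
    - [0.3,0,0,0,0,0,5]
    - [0.5,0,0,0,0,0,5]
    - [0.5,0,0,0,0,0,5]
    - [0.5,0,0,0,0,0,5]

```text
clock: 3.25
eef_pos: [546.5, -53.1, 17.7]
orientation: [-1.559, 0.223, -0.222]
ft_force: [0.2, -0.0, -0.2]
gripper_width: 50.2
```

```bash
cat > look.py <<'E'
from h import *
from cell import env
import sys
from scipy.spatial.transform import Rotation as Ro
s=env.sense();z=np.load('st.npz');a=float(z['a']);R=np.array([[np.cos(a),-np.sin(a)],[np.sin(a),np.cos(a)]])
print('tcp st',(R.T@(s['eef_pos'][:2]-z['o'])).round(1),s['eef_pos'][2],'F st',(R.T@s['ft_force'][:2]).round(1),s['ft_force'][2],s['clock'])
if len(sys.argv)>1:
    p,d=env.snapshot("top");cv2.imwrite(f"pics/{sys.argv[1]}.png",cv2.resize(p[140:275,190:410,::-1],None,fx=3.6,fy=3.6,interpolation=cv2.INTER_CUBIC))
E
python3 look.py
```

```text
tcp st [-14.1  17.8] 17.71681560621181 F st [0.2 0. ] -0.2123210014363217 3.25
```

Request:
drive_tool:
  series:
    - [0.1,0,0,0,0,0,5]
    - [0.2,0,0,0,0,0,5]
    - [0.3,0,0,0,0,0,5]
    - [0.3,0,0,0,0,0,5]

```text
clock: 3.58
eef_pos: [548.2, -53.5, 17.4]
orientation: [-1.559, 0.225, -0.22]
ft_force: [-4.4, 1.8, 1.9]
gripper_width: 49.9
```

```bash
python3 look.py
```

```text
tcp st [-12.4  17.8] 17.449953809673254 F st [-4.8  0.5] 1.8517342308914502 3.5833
```

Request:
drive_tool:
  series:
    - [0.1,0,0,0,0,0,5]
    - [0.1,0,0,0,0,0,5]
    - [0.1,0,0,0,0,0,5]

```text
clock: 3.83
eef_pos: [548.2, -53.5, 17.2]
orientation: [-1.559, 0.226, -0.219]
ft_force: [-4.9, 1.6, 2.7]
gripper_width: 50.1
```

```bash
python3 look.py top3
```

```text
tcp st [-12.4  17.9] 17.170756054970635 F st [-5.2  0.2] 2.6616692679459306 3.8333
```

View pics/top3.png

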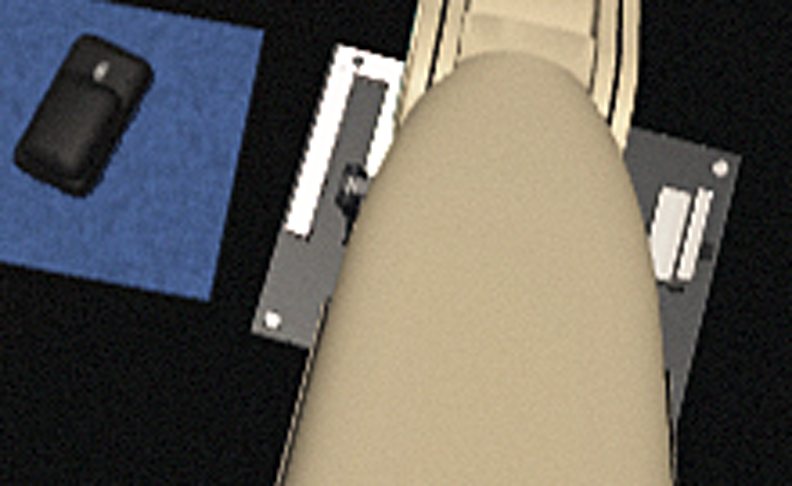

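The plate's top edge now meets the back stop (crop at 395,85) and its left edge runs parallel to the side stop, about 15 mm short of it. Contact force is about 5 N. Next: retreat, lift, close the fingers and move to the right side of the plate.

Request:
drive_tool:
  series:
    - [-3,0,0,0,0,0,5]
    - [-3,-4,0,0,0,0,5]
    - [-3,-7.5,0,0,0,0,0]
    - [-1,-8,-4,0,0,0,0]
    - [2,-8,-7,0,0,0,0]
    - [5.4,-8,-10.2,0,0,0,0]
    - [5.4,-8,-10.2,0,0,0,0]
    - [5.4,-8,-10.2,0,0,0,0]

```text
clock: 4.55
eef_pos: [577.1, -170.8, 98.7]
orientation: [-1.561, 0.222, -0.229]
ft_force: [-0.7, 0.2, -0.1]
gripper_width: -0.0
```

```bash
python3 look.py; python3 - <<'E'
from cell import env
import cv2
from h import *
s=env.sense();print(s['gripper_width'],tomove(s,42,-84,18))
p,d=env.snapshot("wrist");cv2.imwrite("pics/wrist4.png",p[:,:,::-1])
E
```

```text
tcp st [ 48.2 -86.8] 98.73490717827815 F st [-0.7 -0. ] -0.07630157871569732 4.55
-0.0372785018418074 (array([ 571.9, -166.5,   18. ]), array([-0.66,  8.07,  0.28]), 'turn about tool y', np.float64(-0.22))
```

View pics/wrist4.png

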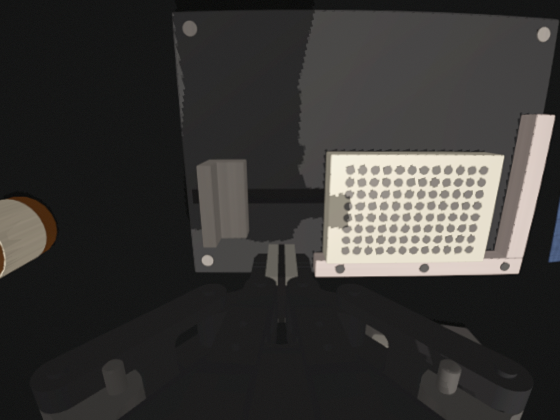

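The plate sits flush along the back stop, with its left edge about 15 px short of the side stop. The closed fingers (282,250) are between the jaw (225,200) and the plate (325,205). I descend and push left.

Request:
drive_tool:
  series:
    - [-0.4,3,0.2,0,0,0,0]
    - [-0.6,6,0.3,0,0,0,0]
    - [-0.6,8,0.3,0,0,0,0]
    - [-0.6,8,0.3,0,0,0,0]
    - [-0.6,8,0.3,0,0,0,0]

```text
clock: 5.02
eef_pos: [567.4, -161.0, 17.0]
orientation: [-1.558, 0.224, -0.219]
ft_force: [0.5, -0.1, 0.1]
gripper_width: 0.1
```

Request:
drive_tool:
  series:
    - [0,0,0.7,0,0,0,0]
    - [0,0,1.4,0,0,0,0]
    - [0,0,2.1,0,0,0,0]
    - [0,0,2.6,0,0,0,0]
    - [0,0,3.0,0,0,0,0]
    - [0,0,3.3,0,0,0,0]
    - [0,0,3.4,0,0,0,0]
    - [0,0,3.4,0,0,0,0]

```text
clock: 5.68
eef_pos: [578.7, -129.7, 17.9]
orientation: [-1.559, 0.222, -0.222]
ft_force: [0.5, -0.3, -0.1]
gripper_width: 0.0
```

```bash
python3 look.py
```

```text
tcp st [ 38.3 -46.8] 17.885274481136413 F st [ 0.6 -0.2] -0.1265033503271078 5.6833
```

Request:
drive_tool:
  series:
    - [0,0,0.2,0,0,0,0]
    - [0,0,0.4,0,0,0,0]
    - [0,0,0.6,0,0,0,0]
    - [0,0,0.7,0,0,0,0]
    - [0,0,0.8,0,0,0,0]
    - [0,0,0.8,0,0,0,0]

```text
clock: 6.18
eef_pos: [581.0, -124.1, 18.0]
orientation: [-1.563, 0.223, -0.224]
ft_force: [-1.1, -5.8, -0.1]
gripper_width: -0.1
```

```bash
python3 look.py
```

```text
tcp st [ 38.9 -40.8] 17.984799218933727 F st [ 0.6 -5.9] -0.08088262684845177 6.1833
```

Side stop contact is at about 6 N. I back off, lift, and look.

Request:
drive_tool:
  series:
    - [0,0,0.1,0,0,0,0]
    - [0,0,0.1,0,0,0,0]
    - [0,0,-2.5,0,0,0,0]
    - [0,-4,-2.5,0,0,0,0]
    - [0,-8,-2.5,0,0,0,0]
    - [0,-9,-4,0,0,0,0]
    - [0,-9,-4,0,0,0,0]
    - [0,-9,-4,0,0,0,0]

```text
clock: 6.85
eef_pos: [570.2, -161.0, 108.6]
orientation: [-1.559, 0.222, -0.225]
ft_force: [0.9, -0.2, -0.5]
gripper_width: 0.1
```

```bash
python3 look.py; python3 - <<'E'
from cell import env
from h import *
z=np.load('st.npz');o,a=z['o'],float(z['a'])
c=env.get_calibration('wrist')
p,d=env.snapshot("wrist");cv2.imwrite("pics/wrist5.png",p[:,:,::-1]);np.savez('w5.npz',p=p,d=d,**{k:np.array(v) for k,v in c.items()})
# outline of home plate and stops predicted
h=[(-.45,-27.8,34),(85,-27.8,34),(85,100,34),(-.45,100,34)]
X=np.array([np.r_[T(o,a,q[:2]),q[2]] for q in h]);u=project(c,X);print(u.round(0))
v=p[:,:,::-1].copy();cv2.polylines(v,[u.astype(int)],True,(0,0,255),1);cv2.imwrite("pics/wrist5o.png",v)
E
```

```text
tcp st [ 38.8 -79.2] 108.63091776385455 F st [0.9 0. ] -0.5269362551942068 6.85
[[349. 165.]
 [342. 268.]
 [490. 266.]
 [512. 167.]]
```

View pics/wrist5o.png

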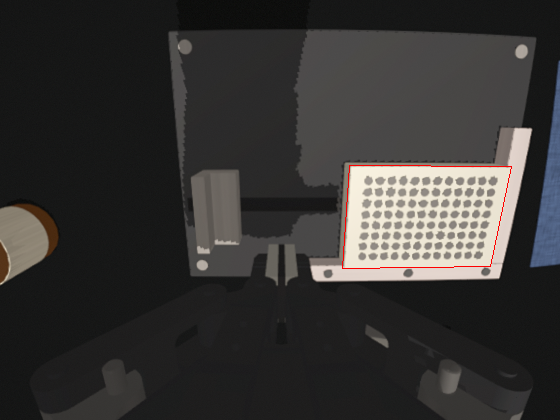

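The plate matches the predicted home outline to about 1 px: right edge at 346, front edge at 165, left edge against the side stop at 510. I'll re-seat it gently on the back stop with two fingers before working the jaw.

Request:
drive_tool:
  series:
    - [-3,0,4,0,0,0,5]
    - [-6,0,8,0,0,0,5]
    - [-8.2,0,11.4,0,0,0,5]
    - [-8.2,1,11.4,0,0,0,5]
    - [-8.2,4.5,11.4,0,0,0,5]
    - [-8.2,7.5,11.4,0,0,0,5]
    - [-8.2,9,11.4,0,0,0,5]
    - [-8.2,9,11.4,0,0,0,5]

```text
clock: 7.57
eef_pos: [516.5, -26.3, 12.1]
orientation: [-1.558, 0.232, -0.212]
ft_force: [-0.5, -0.0, -0.2]
gripper_width: 50.1
```

```bash
python3 look.py
```

```text
tcp st [-50.4  35.1] 12.128686576083243 F st [-0.5 -0.1] -0.23492868105375686 7.5667
```

Request:
drive_tool:
  series:
    - [0,-0.5,0,0,0,0,5]
    - [1.2,-0.5,0,0,0,0,5]
    - [2.4,-0.5,0,0,0,0,5]
    - [3,-0.5,0,0,0,0,5]
    - [3.3,-0.5,0,0,0,0,5]
    - [3.3,-0.5,0,0,0,0,5]

```text
clock: 8.07
eef_pos: [553.0, -37.0, 23.2]
orientation: [-1.558, 0.226, -0.22]
ft_force: [-4.2, 1.1, 1.1]
gripper_width: 50.2
```

```bash
python3 look.py
```

```text
tcp st [-12.4  35. ] 23.228084926168474 F st [-4.3 -0.1] 1.108357313464666 8.0667
```

Request:
drive_tool:
  series:
    - [0.1,0,0,0,0,0,5]
    - [0.1,0,0,0,0,0,5]
    - [-3.5,0,0,0,0,0,5]
    - [-3.5,-4,0,0,0,0,5]
    - [-3.5,-8,0,0,0,0,0]
    - [-2.5,-9,-4,0,0,0,0]
    - [-1.5,-9,-8,0,0,0,0]
    - [-0.5,-9,-12,0,0,0,0]

```text
clock: 8.73
eef_pos: [518.2, -153.1, 116.0]
orientation: [-1.561, 0.216, -0.226]
ft_force: [0.9, -0.7, -0.3]
gripper_width: 2.0
```

Request:
drive_tool:
  series:
    - [2,0,-4,0,0,0,0]
    - [4,0,-8,0,0,0,0]
    - [5,0,-10,0,0,0,0]
    - [5,0,-10,0,0,0,0]
    - [5,0,-10,0,0,0,0]

```text
clock: 9.15
eef_pos: [536.9, -263.6, 113.8]
orientation: [-1.56, 0.223, -0.227]
ft_force: [-0.1, 2.0, 0.5]
gripper_width: -0.1
```

```bash
python3 look.py; python3 - <<'E'
from cell import env
from h import *
s=env.sense();print(tomove(s,35,-182,28))
E
```

```text
tcp st [  35.5 -187. ] 113.7838460541838 F st [-0.7  1.9] 0.4703314690852086 9.15
(array([ 537.8, -258.6,   28. ]), array([-0.08,  8.58,  0.5 ]), 'turn about tool y', np.float64(-0.19))
```

Request:
drive_tool:
  series:
    - [0,4,0.3,0,0,0,0]
    - [0,8,0.3,0,0,0,0]
    - [0,8.6,0.3,0,0,0,0]
    - [0,8.6,0.3,0,0,0,0]
    - [0,8.6,0.3,0,0,0,0]

```text
clock: 9.57
eef_pos: [537.0, -257.7, 27.6]
orientation: [-1.559, 0.222, -0.222]
ft_force: [1.3, -0.4, 0.5]
gripper_width: 0.3
```

```bash
python3 look.py
```

```text
tcp st [  34.  -181.3] 27.627351005977363 F st [ 1.4 -0. ] 0.45430876147477717 9.5667
```

Request:
drive_tool:
  series:
    - [0,0,1,0,0,0,0]
    - [0,0,2,0,0,0,0]
    - [0,0,3,0,0,0,0]
    - [0,0,4,0,0,0,0]
    - [0,0,5,0,0,0,0]
    - [0,0,6,0,0,0,0]
    - [0,0,7,0,0,0,0]
    - [0,0,8,0,0,0,0]

```text
clock: 10.23
eef_pos: [559.9, -181.0, 27.1]
orientation: [-1.56, 0.222, -0.223]
ft_force: [0.3, -3.0, 0.8]
gripper_width: 0.2
```

Request:
drive_tool:
  series:
    - [0,0,0.8,0,0,0,0]
    - [0,0,1.4,0,0,0,0]
    - [0,0,1.8,0,0,0,0]
    - [0,0,2.1,0,0,0,0]
    - [0,0,2.2,0,0,0,0]

```text
clock: 10.65
eef_pos: [565.4, -160.1, 26.6]
orientation: [-1.559, 0.223, -0.222]
ft_force: [0.8, -2.5, 0.9]
gripper_width: 0.2
```

```bash
python3 look.py
```

```text
tcp st [ 34.  -79.7] 26.609027303398072 F st [ 1.4 -2.2] 0.8599218518852997 10.65
```

Jaw friction reads 2.2 N, and about 9 mm of travel is left. I'll creep forward.

Request:
drive_tool:
  series:
    - [0,0,0.2,0,0,0,0]
    - [0,0,0.4,0,0,0,0]
    - [0,0,0.6,0,0,0,0]
    - [0,0,0.8,0,0,0,0]
    - [0,0,0.9,0,0,0,0]
    - [0,0,1.0,0,0,0,0]
    - [0,0,1.0,0,0,0,0]

```text
clock: 11.23
eef_pos: [567.9, -151.6, 26.7]
orientation: [-1.561, 0.224, -0.222]
ft_force: [-1.5, -4.6, 0.5]
gripper_width: -0.1
```

```bash
python3 look.py
```

```text
tcp st [ 34.  -70.9] 26.694469982268277 F st [-0.2 -4.9] 0.5396554527661861 11.2333
```

Request:
drive_tool:
  series:
    - [0,0,0.1,0,0,0,0]
    - [0,0,0.2,0,0,0,0]
    - [0,0,0.3,0,0,0,0]
    - [0,0,0.3,0,0,0,0]
    - [0,0,0.3,0,0,0,0]

```text
clock: 11.65
eef_pos: [567.9, -151.5, 26.8]
orientation: [-1.567, 0.226, -0.223]
ft_force: [-2.8, -11.8, -0.7]
gripper_width: -0.1
```

```bash
python3 look.py
```

```text
tcp st [ 34.  -70.8] 26.76419061706908 F st [  0.6 -12.1] -0.6827895541449157 11.65
```

The jaw is firm at 12 N with no further movement. I back off slowly, lift, and move clear for a last look.

Request:
drive_tool:
  series:
    - [0,0,-0.3,0,0,0,0]
    - [0,0,-2,0,0,0,0]
    - [0,0,-4,0,0,0,0]
    - [0,-3,-5,0,0,0,0]
    - [0,-7,-5,0,0,0,0]
    - [0,-11,-5,0,0,0,0]
    - [0,-13,-4,0,0,0,0]
    - [0,-13,-4,0,0,0,0]

```text
clock: 12.32
eef_pos: [562.2, -186.4, 163.2]
orientation: [-1.559, 0.213, -0.231]
ft_force: [0.1, -0.4, 0.5]
gripper_width: -0.2
```

```bash
python3 look.py; python3 - <<'E'
from cell import env
from h import *
z=np.load('st.npz');o,a=z['o'],float(z['a'])
c=env.get_calibration('wrist')
p,d=env.snapshot("wrist")
v=p[:,:,::-1].copy()
h=[(-.5,-27.8,34),(85,-27.8,34),(85,100,34),(-.5,100,34)]
u=project(c,np.array([np.r_[T(o,a,q[:2]),q[2]] for q in h]));print(u.round(0))
cv2.imwrite("pics/wrist6.png",v)
E
```

```text
tcp st [  38.3 -105.9] 163.19803045477872 F st [ 0.3 -0.4] 0.5240048744770189 12.3167
[[364. 157.]
 [357. 242.]
 [479. 241.]
 [495. 158.]]
```

View pics/wrist6.png

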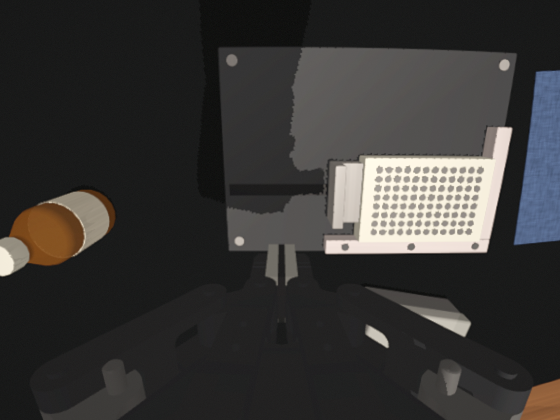

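The jaw block (350,192) now bears on the plate's right edge (363), the left edge meets the side stop (492), and the back edge lies on the back stop (row 242). Corners match the home prediction. I retreat toward the robot and check from the top camera.

Request:
drive_tool:
  series:
    - [-4,-2,0,0,0,0,0]
    - [-8,-4,0,0,0,0,0]
    - [-12,-6,-4,0,0,0,0]
    - [-16,-6,-8,0,0,0,0]
    - [-18,-6,-12,0,0,0,0]
    - [-18,-6,-15,0,0,0,0]
    - [-18,-6,-15,0,0,0,0]
    - [-18,-6,-15,0,0,0,0]

```text
clock: 13.03
eef_pos: [340.5, -281.7, 215.3]
orientation: [-1.557, 0.228, -0.225]
ft_force: [0.3, -0.3, 0.7]
gripper_width: 0.2
```

```bash
python3 - <<'E'
from cell import env
from h import *
c=env.get_calibration('top');f=np.load('top0.npz')['p'];p,d=env.snapshot('top')
z=np.load('st.npz');o,a=z['o'],float(z['a']);R=np.array([[np.cos(a),-np.sin(a)],[np.sin(a),np.cos(a)]])
s=env.sense();print(s['eef_pos'],s['ft_force'])
cv2.imwrite('pics/top7.png',cv2.resize(p[80:280,150:500,::-1],None,fx=2.2,fy=2.2,interpolation=cv2.INTER_CUBIC))
for n,(y0,y1,x0,x1) in dict(mouse=(130,225,165,266),tip=(95,148,295,355),bottle=(195,235,440,485)).items():
    print(n,np.abs(p[y0:y1,x0:x1].astype(int)-f[y0:y1,x0:x1]).mean(), (np.abs(p[y0:y1,x0:x1].astype(int)-f[y0:y1,x0:x1]).max(2)>60).sum())
E
```

```text
[ 341.41869581 -280.25191454  215.16172363] [ 0.70790466 -0.14049369 -0.13222965]
mouse 4.169428521799548 0
tip 3.9661425576519918 0
bottle 4.335925925925926 0
```

View pics/top7.png

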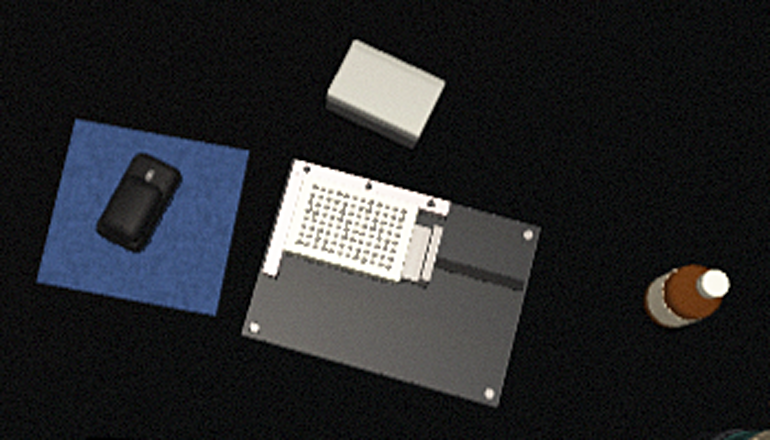

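The top view shows the plate home in the corner of both stops (crop 350,230), the jaw against its right side (415,253) and the bystanders unmoved. The arm is clear, so I hand in.

```bash
python3 -c "
from cell import env
print(env.close_job())"
```

```text
the job is handed in; nothing more can be done
None
```

I pushed the plate square against the back stop with two fingers, then against the side stop, and pressed it once more onto the back stop. Then I pushed the jaw in until it bore on the plate. The job was handed in at about 13 s.

- **Plate:** both back-stop pushes ended at the same finger position (4–5 N). The side push ended at about 6 N. In the last wrist and top views the plate agrees with its predicted home position to about 1 px by eye. I didn't remeasure its pose after the jaw push.
- **Jaw:** it stopped at its expected travel of about 0.087 m, and the push rose to 12 N with no further movement.
- **Surroundings:** the mouse, bottle and tip box showed no change in the top picture. The arm finished clear of everything with no contact force.

None of the checks failed or disagreed.

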